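# Resuspend the beads on the syringe carousel

## Robot

A 6-joint arm with a two-finger parallel gripper is mounted at the origin on the work surface. World frame = base frame: x ahead of the robot, y to its left, z up, the work surface at z = 0. Lengths are in m, angles in degrees, forces in N, time in s.
With the tool pointing down it reaches from about 0.4 to 0.825 m from the base axis. Payload 7 kg.
Tool frame: the origin (TCP) lies midway between the tips of the shut fingers; the grasp point (between the pads) lies ctrl.grasp_offset behind it (ctrl.grasp_offset is the distance from the TCP to the grasp point, in m); z points along the fingers, y is the line along which they close (so a half turn about z gives the same grasp; the last joint's range is limited). The gripper opens to 88 mm and grips with 3 to 60 N. Pads are 19 mm wide; open, the fingers measure 130 mm over their backs; the gripper's body (78 mm by 193 mm) begins 47 mm behind the grasp point.
Start: joints at [-53.337, 20.546, 0.682, 0, -70.136, -16.507], TCP at [0.233, -0.634, 0.227] pointing down, gripper open.
Joint ranges: [-176.03, 176.03], [-82.01, 121.73], [-58.28, 71.71], [-173.87, 95.51], [-174.79, -0.11], [-173.66, 173.66]. Speed limits (degrees/s): [136.94, 136.94, 172.46, 180, 180, 180].

## Interface

Orientations are given as [roll, pitch, yaw] about the fixed x, y, z axes, in that order (R = Rz(yaw) Ry(pitch) Rx(roll)).
In Python, from plant import ctrl gives the robot as it stands. The module is installed in compiled form; this text tells all that it offers.
- The arm moves only by the tool send_rows, never from a script. Its argument "increments" is a list that holds one entry, the list of rows, each a list of 4 numbers: the shift along the world's x, y, z normalised to -1 to 1, where 1 is 0.2 m, then the turn about the world's z normalised to -1 to 1, where 1 is 1.5 rad. In form: [[[x, y, z, roll], ...]]. A call has 1 to 12 rows; each row is the pose to reach, as a shift and turn from the pose commanded when the call began; what a row does not reach only later rows make up. A row lasts 1/8 s, in which the tool goes at most 62.5 mm and 10.7 degrees, less where a joint would pass 70% of its speed; a pose out of reach is approached as far as the arm can. A call with a number of a shift or a turn outside -1 to 1 is refused whole. A call with a gripper value outside its range is refused whole. "jaw" is the opening, from 0 (shut) to 1 (fully open), set as the call begins (left out, the last holds). The fingers move at their own pace and stop on an object; the grip force is fixed at half the most. Time passes only in rows, so rows that repeat a pose let the fingers close. It gives the time, the measured TCP pose, the force, the opening and the grip force at its end, in the units of the state.
- ctrl.get_obs(): the state, without advancing time (a new reading comes with each control period).
- ctrl.snapshot(name): name is "scene" or "top"; returns the picture (420x560x3 uint8, red, green, blue); there is no depth.
- ctrl.calibration(name): a dict with "mtx" (3x3 intrinsics, pixels), "eye" and "attitude" of the camera in the world. Camera axes: x right, y up, looking along -z (the intrinsics and any distortion apply to the point x, -y, -z); pixel columns grow to the right and rows downward; lengths in m; the calibration is good to about 2 mm. A picture is of the moment at which its call begins. calibration takes no time and is no camera call.
- ctrl.close_job(): hands the job in; it is judged then, once.
Trained networks look in the newest picture that a camera, given by its name, has taken for a name from the list of things; names that differ only in an ending like _2 or _b are one class to them, and where a whole thing is asked for, a point or a joint stands for the part that bears it (a point fixed in the world has none). Each returns a list of dicts, best first, with "conf" (0 to 1); they miss things now and then, are a little off and sometimes report something else, mostly with a low value. They report only what shows in the picture. A call takes as long as a camera call.
- ctrl.trace(thing, camera): "mask" (420x560 bool, what is visible of it) and "bbox" ([left, top, right, bottom] in pixels, round what is visible of it).
- ctrl.spot_point(thing, camera): "pixel" ([row, column] in pixels: a listed point, or the origin of a listed thing).
The state is a dict: "clock": time; "joint_pos": joint angles; "qvel": joint speeds; "tau": joint torques, N m; "tool_pos": TCP position; "orientation": TCP orientation; "force": force on the tool from outside, world axes, zero at the start; "moment": the same for the moment, N m; "opening": finger opening in m; "gripper_force": force on a finger pad.
Only numpy, scipy, OpenCV 4.12 (cv2) and the standard library are available. Lean on these libraries where they do the work, as an engineer would, in place of code of your own. Each camera call takes 0.05 s, during which the arm holds its last target. There are 200 camera calls.

## Task

The beads in the syringes on the carousel have settled. By its crank knob, spin the carousel anticlockwise (seen from above) up to 22 turns a minute, keep it between 18 and 26 for a good five seconds without a break and never let it exceed 30, then bring it to rest with the orange mark in line with the orange pointer and let go of the knob. The crank drives the carousel only through a magnetic slip coupling, so watch the carousel itself; do not touch the carousel plate, its syringes or the drag shoe, and leave the other things on the bench where they are.

Things in the scene. Friction and masses are not known exactly. Their poses are not given: they have to be found in the camera images.
- carousel: White base of the hand-cranked syringe carousel, fixed: disc of radius 180 mm, 16 mm thick, with a pedestal. The vertical turning axis passes through its origin (underside centre). Its x axis points from the turning axis to the orange pointer, a small upright at the edge (tip 143 mm from the axis, top 98 mm above the bench).
- tray: Carousel plate, not to be touched: grey disc, radius 150, 12 mm thick, top 80 mm above the bench, with six short syringes clipped on radially (five white and blue, one orange), tops 103 mm above the bench. Origin on the turning axis at its underside; x axis along the orange syringe. Nominal moment of inertia with all it carries 0.026 kg m2 (25 % less to 35 % more, by filling).
- rotor (a joint): Angle of the carousel plate relative to the base, rad, anticlockwise seen from above positive, counts on through many turns, no stops; 0 (or any whole turn) when the orange mark is at the pointer. 22 turns a minute is 2.30 rad/s. Bearing: viscous drag 0.005 N m s/rad, plus dry friction, nominal 0.04 N m with the drag shoe but anything from half to double that.
- crank (a joint): Angle of the aluminium crank arm (top 119 mm above the bench) relative to the plate, same axis, anticlockwise positive, no stops; 0: above the orange syringe. Magnetic slip coupling: torque on the plate = 0.036 N m s/rad x rate of this angle, zero at equal speed. So the plate lags, follows with a time constant near 0.6 s, and runs on a little when the crank stops.
- handle (a point): Point to grip on the upright black crank knob: on the knob's axis, 153 mm above the bench. The knob is a cylinder, 32 mm diameter, 52 mm tall (from 121 to 173 mm above the bench) with a red disc on top, 55 mm from the turning axis. It spins freely on its own pin, so a gripper can hold it without turning.
- hub (a point): Point on the carousel's turning axis at the height of the grip point (153 mm above the bench). Centre of the knob's circle, radius 55 mm.
- mark (a point): Point on the orange patch on the carousel plate, which runs from the orange syringe's tip to the rim (44 mm radially, 26 mm wide); the point is 140 mm from the turning axis, 81 mm above the bench, and turns with the plate.
- pointer (a point): Point fixed to the base, 140 mm from the turning axis at the orange pointer's tip, 81 mm above the bench: where the mark must stop.
- shoe: Drag shoe, not to be touched: green plastic block, 40 x 34 x 33 mm, nominal 40 g, lying loose on the carousel plate near its rim (132 mm from the axis, a quarter turn anticlockwise from the pointer) in a fixed aluminium cage whose top is 113 mm above the bench. Its rubbing brakes the plate by a different amount each time.
- mouse: Bystander: black computer mouse, 105 x 62 x 34 mm, loose.
- bottle: Bystander: bottle with blue cap, 60 mm diameter, 130 mm tall, loose.
- jar: Bystander: jar with orange lid, 64 mm diameter, 75 mm tall, loose.
- beaker: Bystander: open glass beaker, 70 mm diameter, 80 mm tall, loose.

How it is judged (in metres and radians):
On the way, in this order (a step that is already met when the one before it is completed fails the run):
1. the carousel runs anticlockwise at 18 to 26 turns a minute for 5 s without a break (velocity of joint rotor between 1.885 and 2.723 rad/s), for 5 s.
2. the carousel is at rest with the orange mark at the pointer (within 17 mm) (horizontal distance between mark and pointer below 0.017 m and velocity of joint rotor between -0.06 and 0.06 rad/s and velocity of joint crank between -0.15 and 0.15 rad/s), for 0.3 s.
At the end, for the whole second after the job is handed in: The carousel and its crank are at rest with the orange mark within 17 mm of its place at the pointer (about 0.12 rad), and the knob has been let go (all of step 2); the robot touches nothing.
It fails at once if the carousel exceeds 30 turns a minute (3.14 rad/s) either way (velocity of joint rotor above 3.14 rad/s or velocity of joint rotor below -3.14 rad/s).
It fails at once if the robot touches the carousel plate, its syringes or the drag shoe (contact force between any of the fingers, the arm and tray above 1 N or contact force between any of the fingers, the arm and shoe above 1 N).
It fails at once if a bystander is moved by more than 30 mm (distance of any of mouse, bottle, jar, beaker from where it was at the start of the episode above 0.03 m).
It also fails if it takes over 58 s, if anything falls off the work surface, if the arm or the gripper's body presses on something with over 40 N, if the wrist force passes 120 N, or if a joint passes its speed limit or range.

## Working session

There is one attempt and no reset: what is moved stays moved. The work goes in short steps, Python scripts to look and compute and a tool call to move; the robot and the scene stay as the last step left them, time stands still between calls to the robot, and variables do not carry over. Pictures are saved under pics/ and viewed, at most 10 in all, crops included, and the job is handed in when it is done.

Besides the shell and the picture viewer there is one more tool, called as name(argument=value, ...) on one line, values as JSON. send_rows: Moves the arm, as the interface text tells. Its arguments: {"type":"object","properties":{"increments":{"type":"array"},"jaw":{"type":"number"}},"required":["increments"]}

```bash
mkdir -p pics
cat > h.py <<'E'
from plant import ctrl
import numpy as np, cv2
def snap(c,name=None):
    im=ctrl.snapshot(c)
    if name: cv2.imwrite('pics/'+name+'.png',im[:,:,::-1])
    return im
def ray(c,px):
    k=ctrl.calibration(c); M=np.array(k['mtx']); 
    A=np.array(k['attitude'])
    if A.shape!=(3,3):
        from scipy.spatial.transform import Rotation as R
        A=R.from_euler('xyz',A,degrees=True).as_matrix() if A.size==3 else None
    d=np.linalg.inv(M)@[px[1],px[0],1.]
    d=A@(d*[1,-1,-1]); return np.array(k['eye']),d/np.linalg.norm(d)
def atz(c,px,z):
    e,d=ray(c,px); return e+d*(z-e[2])/d[2]
def tri(c1,p1,c2,p2):
    a,u=ray(c1,p1);b,v=ray(c2,p2)
    s=np.linalg.lstsq(np.c_[u,-v],b-a,rcond=None)[0]
    P,Q=a+u*s[0],b+v*s[1]; return (P+Q)/2,np.linalg.norm(P-Q)
E
python3 - <<'E'
from h import *
np.set_printoptions(precision=4,suppress=True)
for c in('scene','top'):
    print(c,ctrl.calibration(c)); snap(c,c+'0')
pts={}
for t in('handle','hub','mark','pointer','carousel'):
    for c in('scene','top'):
        r=ctrl.spot_point(t,c); pts[t,c]=r
        print(t,c,[(np.round(x['pixel'],1),round(x['conf'],2)) for x in r[:3]])
    if pts[t,'scene'] and pts[t,'top']: print(t,tri('scene',pts[t,'scene'][0]['pixel'],'top',pts[t,'top'][0]['pixel']))
print(ctrl.get_obs(), ctrl.grasp_offset)
E
```

```text
scene {'mtx': array([[534.9588,   0.    , 284.3447],
       [  0.    , 534.9588, 215.7832],
       [  0.    ,   0.    ,   1.    ]]), 'eye': array([1.365 , 0.8999, 0.9446]), 'attitude': array([ 55.5856,   0.3172, 138.6382])}
top {'mtx': array([[392.3523,   0.    , 280.7143],
       [  0.    , 392.3523, 205.0428],
       [  0.    ,   0.    ,   1.    ]]), 'eye': array([0.4244, 0.0067, 1.4   ]), 'attitude': array([  7.0088,  -1.1029, -90.5865])}
handle scene [(array([226.6, 292.7]), 0.65)]
handle top [(array([191.6, 249.9]), 0.64)]
handle (array([0.6213, 0.08  , 0.153 ]), np.float64(0.0010560652399063826))
hub scene [(array([230. , 316.8]), 0.86)]
hub top [(array([202.9, 236.2]), 0.75)]
hub (array([0.5839, 0.1259, 0.1492]), np.float64(0.0059644047069098705))
mark scene [(array([223.1, 330.2]), 0.61), (array([262.6, 261.7]), 0.46)]
mark top [(array([241.5, 258. ]), 0.94)]
mark (array([0.4624, 0.0588, 0.0781]), np.float64(0.004804891690326855))
pointer scene [(array([263.2, 263.7]), 0.97)]
pointer top []
carousel scene []
carousel top [(array([209.3, 238.9]), 0.78), (array([203.9, 401.6]), 0.47)]
{'clock': 0.6, 'joint_pos': array([-53.3374,  20.5454,   0.6822,  -0.0012, -70.135 , -16.5074]), 'qvel': array([ 0.109 , -0.0464, -0.0555,  0.0232, -0.0816,  0.0305]), 'tau': array([  0.0005, -58.199 ,  29.318 ,   6.9997,   0.0124,  -0.    ]), 'tool_pos': array([ 0.2326, -0.6336,  0.2266]), 'orientation': array([-179.9987,    0.0016, -159.8452]), 'force': array([-0.5498, -0.1752,  1.019 ]), 'moment': array([0.0247, 0.0115, 0.061 ]), 'gripper_force': 0.0, 'opening': 0.08744428325267267} 0.0188
```

View pics/scene0.png

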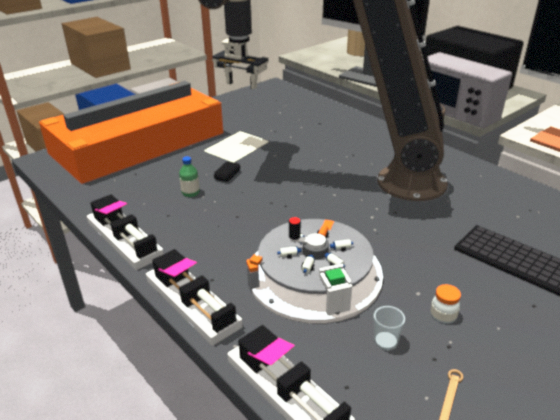

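View pics/top0.png

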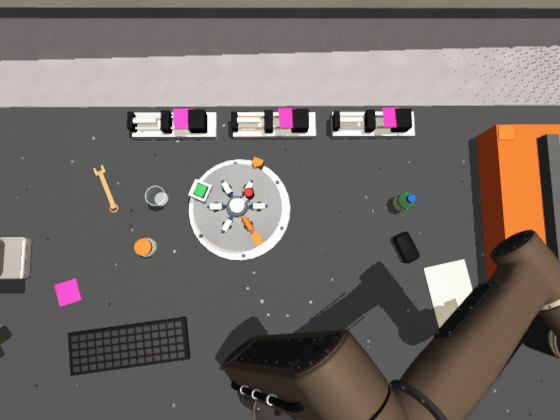

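The scene view shows the carousel around (265,315), with the red-topped knob at (228,294), the pointer at (263,255) and the shoe at (275,335). The top view shows the hub at about (206,237), the knob at (192,249), the mark at (241,258) and the pointer at (162,258). Next I'll refine the axis with outline fits.

```bash
cat >> h.py <<'E'
from scipy.optimize import least_squares
def circ(P,r):
    P=np.array(P); s=least_squares(lambda q:np.hypot(P[:,0]-q[0],P[:,1]-q[1])-r,P.mean(0)[:2],loss='soft_l1',f_scale=.002)
    return s.x,np.median(np.abs(s.fun))
E
python3 - <<'E'
from h import *
np.set_printoptions(precision=4,suppress=True)
# pictures from the last script are still the newest
for t,r,z in(('tray',.15,.08),('carousel',.18,.016)):
  for c in('top','scene'):
    L=ctrl.trace(t,c)
    if not L: print(t,c,'none');continue
    m=L[0]['mask'].astype(np.uint8); h=cv2.convexHull(np.vstack(cv2.findContours(m,0,cv2.CHAIN_APPROX_NONE)[0]))[:,0,:]
    P=[atz(c,(p[1],p[0]),z)[:2] for p in h]
    print(t,c,L[0]['conf'],len(h),circ(P,r))
print('pointer scene',atz('scene',(263.2,263.7),.081))
print('mark top',atz('top',(241.5,258),.081),'handle top',atz('top',(191.6,249.9),.153),'hub',atz('top',(202.9,236.2),.153),atz('scene',(230,316.8),.153),'car',atz('top',(209.3,238.9),0))
m=ctrl.trace('handle','top')
for x in m[:1]: print(x['bbox'],x['conf'])
im=cv2.imread('pics/top0.png'); hsv=cv2.cvtColor(im,cv2.COLOR_BGR2HSV)
for n,(lo,hi) in dict(orange=((4,140,120),(16,255,255)),red=((0,150,90),(3,255,255))).items():
    b=cv2.inRange(hsv,lo,hi); k,_,st,ce=cv2.connectedComponentsWithStats(b)
    print(n,[(st[i],ce[i]) for i in range(1,k) if 150<ce[i][0]<320 and st[i][4]>5])
E
```

```text
tray top 0.95 41 (array([0.5813, 0.127 ]), np.float64(0.0007659746483077989))
tray scene 0.95 39 (array([0.5881, 0.1308]), np.float64(0.0028271691513861996))
carousel top 0.7 39 (array([0.5828, 0.1265]), np.float64(0.0014419338066852527))
carousel scene 0.71 43 (array([0.5876, 0.1275]), np.float64(0.00554012588578412))
pointer scene [0.7147 0.0751 0.081 ]
mark top [0.464  0.0569 0.081 ] handle top [0.6217 0.0797 0.153 ] hub [0.5855 0.1234 0.153 ] [0.5856 0.1318 0.153 ] car [0.582 0.128 0.   ]
orange [(array([252, 157,  12,  11,  43], dtype=int32), array([257.0698, 162.0233])), (array([242, 216,  12,  17,  92], dtype=int32), array([247.7174, 224.    ]))]
red [(array([245, 188,   8,   9,  60], dtype=int32), array([248.5333, 191.8833]))]
```

Run:
```python
from h import *
np.set_printoptions(precision=4,suppress=True)
print('red top',atz('top',(191.88,248.53),.173),'ptr top',atz('top',(162.02,257.07),.09))
im=cv2.imread('pics/scene0.png'); hsv=cv2.cvtColor(im,cv2.COLOR_BGR2HSV)
for lo,hi in(((0,150,90),(3,255,255)),((4,140,120),(16,255,255))):
    k,_,st,ce=cv2.connectedComponentsWithStats(cv2.inRange(hsv,lo,hi))
    print([(st[i],ce[i]) for i in range(1,k) if 230<ce[i][0]<400 and 200<ce[i][1]<320 and st[i][4]>5])
m=ctrl.spot_point('handle','top'); print([ (x['pixel'],atz('top',x['pixel'],.153)) for x in m])
m=ctrl.trace('handle','scene'); print([x['bbox'] for x in m])
```

```text
red top [0.6177 0.0828 0.173 ] ptr top [0.7335 0.0589 0.09  ]
[(array([289, 217,  11,   8,  66], dtype=int32), array([294.2424, 220.4091]))]
[(array([318, 220,  15,  16, 128], dtype=int32), array([325.5938, 226.8281])), (array([247, 255,  15,  17, 168], dtype=int32), array([253.375 , 262.6845]))]
[([191.6, 249.9], array([0.6217, 0.0797, 0.153 ]))]
[[325.3, 269.7, 345.1, 286.8], [286.3, 218.0, 299.4, 239.6]]
```

send_rows(increments=[[[0.08,0.15,0,0],[0.2,0.375,0,0],[0.33,0.62,0,0],[0.48,0.9,0,0]]], jaw=1)

```text
clock: 1.45
tool_pos: [0.3286, -0.4533, 0.2266]
orientation: [-180.0, 0.0, -159.9]
force: [1.4, 0.5, -0.4]
opening: 0.0876
gripper_force: 0.0
```

send_rows(increments=[[[0.13,0.25,0,0],[0.26,0.5,0,0],[0.38,0.72,0,0],[0.48,0.9,0,0]]])

```text
clock: 1.95
tool_pos: [0.4249, -0.2728, 0.227]
orientation: [-180.0, 0.0, -159.8]
force: [0.3, -0.3, 0.1]
opening: 0.0876
gripper_force: 0.0
```

send_rows(increments=[[[0.13,0.25,0,0],[0.26,0.5,0,0],[0.38,0.72,0,0],[0.48,0.9,0,0]]])

```text
clock: 2.45
tool_pos: [0.5209, -0.0926, 0.2269]
orientation: [-180.0, 0.0, -159.8]
force: [0.4, -0.7, 0.2]
opening: 0.0877
gripper_force: 0.0
```

send_rows(increments=[[[0.13,0.25,0,0],[0.26,0.5,0,0],[0.37,0.7,0,0],[0.44,0.83,0,0],[0.48,0.88,0,0],[0.48,0.88,0,0]]])

```text
clock: 3.2
tool_pos: [0.6162, 0.0814, 0.2263]
orientation: [-180.0, -0.0, -159.8]
force: [-0.1, -0.7, -0.9]
opening: 0.0875
gripper_force: 0.0
```

send_rows(increments=[[[0,0.01,-0.15,0],[0,0.01,-0.3,0],[0,0.01,-0.42,0],[0,0.01,-0.46,0],[0,0.01,-0.46,0]]])

```text
clock: 3.82
tool_pos: [0.616, 0.0826, 0.1349]
orientation: [-180.0, -0.0, -159.9]
force: [0.8, 0.2, 0.3]
opening: 0.0876
gripper_force: 0.0
```

send_rows(increments=[[[0,0,0,0],[0,0,0,0],[0,0,0,0],[0,0,0,0],[0,0,0,0],[0,0,0,0]]], jaw=0)

```text
clock: 4.58
tool_pos: [0.6161, 0.0834, 0.1345]
orientation: [-180.0, -0.0, -159.8]
force: [1.6, -2.7, 0.4]
opening: 0.0333
gripper_force: 2.3
```

Run:
```python
from h import *
snap('top','top1');snap('scene','scene1')
r=ctrl.spot_point('hub','top');print([(x['pixel'],x['conf'],atz('top',x['pixel'],.153)) for x in r])
for t in('pointer','mark'):
  for c in('top','scene'):
    r=ctrl.spot_point(t,c);print(t,c,[(x['pixel'],x['conf'],atz(c,x['pixel'],.081)) for x in r])
o=ctrl.get_obs();print(o['tool_pos'],o['force'],o['moment'],o['opening'],o['clock'])
a=cv2.imread('pics/top1.png')[130:300,150:370];b=cv2.imread('pics/scene1.png')[180:350,210:420]
a=cv2.resize(a,(770,595)) ;b=cv2.resize(b,(735,595))
cv2.imwrite('pics/c1.png',cv2.resize(np.hstack([a,b]),(800,316)))
```

```text
[([198.0, 234.5], 0.61, array([0.60133106, 0.12893857, 0.153     ])), ([203.0, 401.6], 0.61, array([ 0.58101047, -0.40872793,  0.153     ]))]
pointer top [([171.6, 255.7], 0.97, array([0.70215996, 0.06403492, 0.081     ]))]
pointer scene [([262.1, 263.6], 0.74, array([0.71208728, 0.07152003, 0.081     ])), ([317.2, 441.8], 0.72, array([0.53825049, 0.4856419 , 0.081     ]))]
mark top [([242.1, 257.5], 0.59, array([0.46200994, 0.05861225, 0.081     ]))]
mark scene [([223.3, 326.7], 0.94, array([0.47178126, 0.05750074, 0.081     ])), ([342.7, 383.5], 0.53, array([0.69334464, 0.44782234, 0.081     ]))]
[0.61620325 0.08332758 0.13457752] [ 1.11577963 -0.83261884  0.15462447] [-0.50602069 -0.5196013  -0.00355437] 0.03134841414479387 4.925
```

View pics/c1.png

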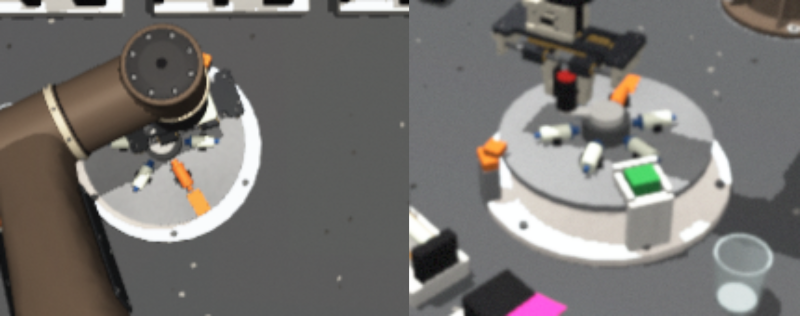

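```bash
cat >> h.py <<'E'
import json,os
HUB={'scene':np.array([.587,.129]),'top':np.array([.582,.127])}
def proj(c,P):
    from scipy.spatial.transform import Rotation as R
    k=ctrl.calibration(c); A=R.from_euler('xyz',k['attitude'],degrees=True).as_matrix()
    q=(np.asarray(P)-k['eye'])@A*[1,-1,-1]; q=q@np.array(k['mtx']).T
    return q[...,:2]/q[...,2:]
def prof(c,im,r0=.11,r1=.145,rgb=True):
    a=np.radians(np.arange(0,360,1.)); r=np.linspace(r0,r1,12)
    P=np.stack([HUB[c][0]+np.outer(np.cos(a),r),HUB[c][1]+np.outer(np.sin(a),r),np.full((360,12),.081)],-1)
    q=proj(c,P).astype(np.float32)
    hsv=cv2.cvtColor(im,cv2.COLOR_RGB2HSV)
    b=cv2.inRange(hsv,(4,140,90),(16,255,255)).astype(np.float32)/255
    return a,cv2.remap(b,q[...,0],q[...,1],cv2.INTER_LINEAR).mean(1)
def mark(c,im,lo=None):   # strongest orange lobe: (angle deg, weight)
    a,w=prof(c,im)
    s=np.convolve(np.r_[w[-7:],w,w[:7]],np.ones(15),'valid'); i=int(np.argmax(s))
    d=(np.arange(360)-i+180)%360-180; k=np.abs(d)<14
    return round(float((i+(d*w)[k].sum()/max(w[k].sum(),1e-6)+180)%360-180),1),round(float(w[k].sum()),1)
# crank circle: state = commanded angle (rad) and xy
C=np.array([.583,.127]);RAD=.055
def rows(th):
    s=json.load(open('st.json')); xy=np.array(s['xy'])
    out=[]
    for t in th:
        p=C+RAD*np.array([np.cos(t),np.sin(t)])
        out.append([round(float(v),3) for v in (p-xy)/.2]+[0,0])
    s['xy']=list(xy+.2*np.array(out[-1][:2])); s['th']=float(th[-1]); 
    s['log']+=list(map(float,th)); json.dump(s,open('st.json','w'))
    print(json.dumps([out]))
E
python3 - <<'E'
from h import *
json.dump(dict(xy=[.6162,.0833],th=float(np.arctan2(.0833-.127,.6162-.583)),log=[]),open('st.json','w'))
for n,c in(('scene0','scene'),('top0','top'),('scene1','scene'),('top1','top')):
    im=cv2.imread(f'pics/{n}.png')[:,:,::-1].copy()
    a,w=prof(c,im); print(n,mark(c,im),[(i,round(float(w[i]),1)) for i in np.where(w>.08)[0]])
    b=cv2.inRange(cv2.cvtColor(im,cv2.COLOR_RGB2HSV),(50,120,60),(75,255,255))
    k,_,st,ce=cv2.connectedComponentsWithStats(b)
    for i in range(1,k):
        if st[i][4]>25:
            p=atz(c,ce[i][::-1],.11)[:2]-HUB[c]; print(' green',st[i][4],p,np.hypot(*p),np.degrees(np.arctan2(p[1],p[0])))
s=json.load(open('st.json'));t0=s['th'];print(t0)
t=np.arange(1,13)/8; rows(t0+3.7*np.where(t<1.2,t**2/2.4,t-.6))
E
```

```text
scene0 (-149.2, 11.4) [(np.int64(205), 0.4), (np.int64(206), 0.9), (np.int64(207), 1.0), (np.int64(208), 1.0), (np.int64(209), 1.0), (np.int64(210), 1.0), (np.int64(211), 1.0), (np.int64(212), 1.0), (np.int64(213), 1.0), (np.int64(214), 1.0), (np.int64(215), 1.0), (np.int64(216), 0.6), (np.int64(217), 0.3), (np.int64(218), 0.1), (np.int64(326), 0.2), (np.int64(327), 0.2), (np.int64(328), 0.2), (np.int64(329), 0.2), (np.int64(330), 0.1), (np.int64(331), 0.1)]
 green 214 [0.05395139 0.1229505 ] 0.13426681522530143 66.30785832773128
top0 (-148.7, 2.0) [(np.int64(205), 0.3), (np.int64(206), 0.4), (np.int64(207), 0.1), (np.int64(212), 0.1), (np.int64(215), 0.2), (np.int64(216), 0.4), (np.int64(217), 0.3)]
 green 123 [0.05292935 0.11887529] 0.1301262845960389 65.99892959223031
scene1 (-148.9, 6.9) [(np.int64(205), 0.3), (np.int64(206), 0.8), (np.int64(207), 0.6), (np.int64(208), 0.4), (np.int64(209), 0.4), (np.int64(210), 0.5), (np.int64(211), 0.5), (np.int64(212), 0.7), (np.int64(213), 0.8), (np.int64(214), 0.7), (np.int64(215), 0.5), (np.int64(216), 0.4), (np.int64(217), 0.3), (np.int64(218), 0.1), (np.int64(327), 0.1), (np.int64(328), 0.1), (np.int64(329), 0.2), (np.int64(330), 0.1), (np.int64(331), 0.1)]
 green 213 [0.05393537 0.12301113] 0.1343159050236489 66.32450814743565
top1 (-148.7, 2.1) [(np.int64(205), 0.3), (np.int64(206), 0.4), (np.int64(207), 0.1), (np.int64(212), 0.1), (np.int64(215), 0.2), (np.int64(216), 0.4), (np.int64(217), 0.3)]
-0.9210999619863085
[[[0.006, 0.004, 0, 0], [0.021, 0.017, 0, 0], [0.044, 0.04, 0, 0], [0.07, 0.078, 0, 0], [0.095, 0.132, 0, 0], [0.109, 0.204, 0, 0], [0.1, 0.289, 0, 0], [0.058, 0.378, 0, 0], [-0.024, 0.454, 0, 0], [-0.142, 0.492, 0, 0], [-0.267, 0.474, 0, 0], [-0.37, 0.402, 0, 0]]]
```

send_rows(increments=[[[0.006,0.004,0,0],[0.021,0.017,0,0],[0.044,0.04,0,0],[0.07,0.078,0,0],[0.095,0.132,0,0],[0.109,0.204,0,0],[0.1,0.289,0,0],[0.058,0.378,0,0],[-0.024,0.454,0,0],[-0.142,0.492,0,0],[-0.267,0.474,0,0],[-0.37,0.402,0,0]]])

```text
clock: 6.42
tool_pos: [0.5422, 0.1649, 0.1346]
orientation: [180.0, 0.1, -159.8]
force: [5.6, -4.3, -4.0]
opening: 0.0317
gripper_force: 30.0
```

```bash
sed -i 's/(4,140,90),(16,255,255)/(4,120,70),(22,255,255)/' h.py
cat > look.py <<'E'
from h import *
import sys
def look(cams=('scene',)):
    s=json.load(open('st.json'))
    for c in cams:
        t=ctrl.get_obs()['clock']; im=snap(c); cv2.imwrite(f'pics/last_{c}.png',im[:,:,::-1]); m=mark(c,im)
        s.setdefault('obs',[]).append([t,m[0],m[1],len(s['log'])]); print(c,round(t,3),m)
    o=ctrl.get_obs(); p=o['tool_pos'][:2]-C; print('tcp',np.round(o['tool_pos'],4),'ang',round(float(np.arctan2(p[1],p[0])),3),'cmd',round((s['th']+np.pi)%(2*np.pi)-np.pi,3),'r',round(float(np.hypot(*p)),4),'F',np.round(o['force'],1),o['clock'])
    json.dump(s,open('st.json','w'))
E
python3 - <<'E'
from look import *
look()
t0=json.load(open('st.json'))['th']
rows(t0+3.7*np.arange(1,13)/8)
E
```

```text
scene 6.425 (-109.7, 13.0)
tcp [0.5398 0.1623 0.1345] ang 2.457 cmd 2.409 r 0.0558 F [-2.4 -5.5 -1.2] 6.475
[[[-0.061, -0.11, 0, 0], [-0.066, -0.236, 0, 0], [-0.014, -0.351, 0, 0], [0.084, -0.431, 0, 0], [0.206, -0.458, 0, 0], [0.329, -0.428, 0, 0], [0.425, -0.347, 0, 0], [0.475, -0.231, 0, 0], [0.468, -0.105, 0, 0], [0.405, 0.004, 0, 0], [0.3, 0.074, 0, 0], [0.175, 0.09, 0, 0]]]
```

send_rows(increments=[[[-0.061,-0.11,0,0],[-0.066,-0.236,0,0],[-0.014,-0.351,0,0],[0.084,-0.431,0,0],[0.206,-0.458,0,0],[0.329,-0.428,0,0],[0.425,-0.347,0,0],[0.475,-0.231,0,0],[0.468,-0.105,0,0],[0.405,0.004,0,0],[0.3,0.074,0,0],[0.175,0.09,0,0]]])

```text
clock: 7.98
tool_pos: [0.5762, 0.18, 0.1343]
orientation: [-179.8, -0.2, -159.8]
force: [1.8, -17.1, 2.5]
opening: 0.0313
gripper_force: 30.0
```

```bash
cat > fit.py <<'E'
from look import *
# s['log'] crank angle at ends of rows; s['obs'] (clock, deg, w, rows so far)
TH0=-0.9211; T0=4.925
def crank_t(s,extra=()):
    # knots (t,theta) incl. holds; hold inserted where obs were taken (0.05 s each)
    log=list(s['log']); ob=[o[3] for o in s.get('obs',[])]
    t=[T0];th=[TH0];T=T0
    for i,x in enumerate(log+list(extra)):
        h=ob.count(i)*.05
        if h: T+=h; t.append(T);th.append(th[-1])
        T+=.125;t.append(T);th.append(x)
    h=ob.count(len(log))*.05 
    return np.array(t),np.array(th)
def sim(par,t,th,tend,dt=.0025,w0=0,r0=np.radians(-149)):
    J,Tf=par; ts=np.arange(T0,tend,dt); tc=np.interp(ts,t,th); wc=np.gradient(tc,dt)
    w=w0;r=r0;R=[];W=[]
    for x in wc:
        R.append(r);W.append(w)
        m=.036*(x-w)-.005*w
        if abs(w)<1e-3 and abs(m)<Tf: w=0.;continue
        sg=np.sign(w) if abs(w)>=1e-3 else np.sign(m)
        wn=w+dt*(m-sg*Tf)/J
        if w*wn<0: wn=0.
        w=wn; r+=w*dt
    return ts,np.array(R),np.array(W)
def fit(s):
    t,th=crank_t(s); ob=[o for o in s['obs'] if o[2]>2]; to=np.array([o[0] for o in ob]);a=np.radians([o[1] for o in ob])
    def f(p):
        p=p*[.026,.04]
        ts,R,W=sim(p,t,th,to[-1]+.06); e=np.interp(to,ts,R)-a
        e=(e+np.pi)%(2*np.pi)-np.pi
        return np.r_[e/.03,(p[0]/.026-1)/.25,np.log(p[1]/.04)/.6]
    best=min((least_squares(f,[j,k],diff_step=.01) for j in(.9,1.2) for k in(.6,1,1.6)),key=lambda q:q.cost)
    return best.x*[.026,.04],best
def report():
    s=json.load(open('st.json')); p,b=fit(s); t,th=crank_t(s); te=s['obs'][-1][0]+.05
    ts,R,W=sim(p,t,th,te); print('J %.4f Tf %.4f cost %.2f'%(p[0],p[1],b.cost),'res',np.round(b.fun,2),'w now %.2f max %.2f'%(W[-1],W.max()),'t',round(te,2),'tk',t[-1])
    return s,p,R[-1],W[-1],te
E
python3 - <<'E'
from fit import *
look(); s,p,r,w,te=report()
rate=(p[1]+.005*2.3)/.036+2.3; print('ss crank rate for 2.3',rate)
E
```

```text
scene 7.975 (54.5, 2.2)
tcp [0.5734 0.1794 0.1344] ang 1.753 cmd 1.676 r 0.0533 F [-5.4 -8.5  2.6] 8.025
J 0.0251 Tf 0.0421 cost 0.04 res [-0.2   0.06 -0.14  0.08] w now 1.90 max 2.14 t 8.03 tk 7.975
ss crank rate for 2.3 3.7886847926790255
```

```bash
sed -i 's/^C=np.array.*;/C=np.array([.5832,.1262]);/' h.py
python3 - <<'E'
from fit import *
for k in range(2):
    t0=json.load(open('st.json'))['th']; rows(t0+3.9*np.arange(1,13)/8)
s=json.load(open('st.json'));p,_=fit(s);t,th=crank_t(s);ts,R,W=sim(p,t,th,t[-1]);print([(round(a,2),round(b,2)) for a,b in zip(ts[::100],W[::100])])
E
```

```text
[[[-0.124, -0.049, 0, 0], [-0.213, -0.148, 0, 0], [-0.245, -0.277, 0, 0], [-0.213, -0.405, 0, 0], [-0.125, -0.505, 0, 0], [-0.001, -0.551, 0, 0], [0.131, -0.533, 0, 0], [0.239, -0.456, 0, 0], [0.298, -0.338, 0, 0], [0.295, -0.205, 0, 0], [0.23, -0.089, 0, 0], [0.119, -0.017, 0, 0]]]
[[[-0.133, 0.011, 0, 0], [-0.255, -0.041, 0, 0], [-0.338, -0.144, 0, 0], [-0.364, -0.275, 0, 0], [-0.325, -0.402, 0, 0], [-0.232, -0.496, 0, 0], [-0.105, -0.535, 0, 0], [0.026, -0.51, 0, 0], [0.129, -0.428, 0, 0], [0.182, -0.306, 0, 0], [0.172, -0.174, 0, 0], [0.101, -0.061, 0, 0]]]
[(np.float64(4.92), np.float64(0.0)), (np.float64(5.18), np.float64(0.0)), (np.float64(5.43), np.float64(0.03)), (np.float64(5.68), np.float64(0.25)), (np.float64(5.93), np.float64(0.62)), (np.float64(6.18), np.float64(1.09)), (np.float64(6.43), np.float64(1.47)), (np.float64(6.68), np.float64(1.54)), (np.float64(6.93), np.float64(1.77)), (np.float64(7.18), np.float64(1.92)), (np.float64(7.43), np.float64(2.02)), (np.float64(7.68), np.float64(2.09)), (np.float64(7.93), np.float64(2.13)), (np.float64(8.18), np.float64(2.0)), (np.float64(8.43), np.float64(2.13)), (np.float64(8.68), np.float64(2.22)), (np.float64(8.93), np.float64(2.28)), (np.float64(9.18), np.float64(2.32)), (np.float64(9.43), np.float64(2.35)), (np.float64(9.68), np.float64(2.36)), (np.float64(9.93), np.float64(2.38)), (np.float64(10.18), np.float64(2.38)), (np.float64(10.43), np.float64(2.39)), (np.float64(10.68), np.float64(2.39)), (np.float64(10.93), np.float64(2.39))]
```

send_rows(increments=[[[-0.124,-0.049,0,0],[-0.213,-0.148,0,0],[-0.245,-0.277,0,0],[-0.213,-0.405,0,0],[-0.125,-0.505,0,0],[-0.001,-0.551,0,0],[0.131,-0.533,0,0],[0.239,-0.456,0,0],[0.298,-0.338,0,0],[0.295,-0.205,0,0],[0.23,-0.089,0,0],[0.119,-0.017,0,0]]])

```text
clock: 9.52
tool_pos: [0.5993, 0.1767, 0.1342]
orientation: [-179.8, -0.3, -159.8]
force: [-6.3, -17.2, 6.2]
opening: 0.0316
gripper_force: 30.0
```

send_rows(increments=[[[-0.133,0.011,0,0],[-0.255,-0.041,0,0],[-0.338,-0.144,0,0],[-0.364,-0.275,0,0],[-0.325,-0.402,0,0],[-0.232,-0.496,0,0],[-0.105,-0.535,0,0],[0.026,-0.51,0,0],[0.129,-0.428,0,0],[0.182,-0.306,0,0],[0.172,-0.174,0,0],[0.101,-0.061,0,0]]])

```text
clock: 11.02
tool_pos: [0.6187, 0.1648, 0.134]
orientation: [-179.8, -0.4, -159.9]
force: [-11.6, -14.2, 9.3]
opening: 0.0311
gripper_force: 30.0
```

Run:
```python
from fit import *
look(); s,p,r,w,te=report()
for k in range(3):
    t0=json.load(open('st.json'))['th']; rows(t0+3.85*np.arange(1,13)/8)
s=json.load(open('st.json'));t,th=crank_t(s);ts,R,W=sim(p,t,th,t[-1]);k=ts>te-.2;print(np.round(W[k][::60],2),W[k].min())
```

```text
scene 11.025 (108.4, 12.2)
tcp [0.6167 0.1662 0.1341] ang 0.873 cmd 0.809 r 0.0522 F [-10.3  -7.4   9.6] 11.075
J 0.0289 Tf 0.0384 cost 0.30 res [-0.54  0.32 -0.07  0.45 -0.07] w now 2.25 max 2.48 t 11.08 tk 11.025
[[[-0.114, 0.065, 0, 0], [-0.245, 0.07, 0, 0], [-0.363, 0.014, 0, 0], [-0.443, -0.091, 0, 0], [-0.464, -0.22, 0, 0], [-0.424, -0.344, 0, 0], [-0.33, -0.436, 0, 0], [-0.205, -0.474, 0, 0], [-0.076, -0.45, 0, 0], [0.027, -0.368, 0, 0], [0.081, -0.249, 0, 0], [0.073, -0.118, 0, 0]]]
[[[-0.068, 0.112, 0, 0], [-0.18, 0.181, 0, 0], [-0.311, 0.189, 0, 0], [-0.431, 0.137, 0, 0], [-0.512, 0.034, 0, 0], [-0.538, -0.094, 0, 0], [-0.501, -0.22, 0, 0], [-0.409, -0.314, 0, 0], [-0.285, -0.356, 0, 0], [-0.156, -0.335, 0, 0], [-0.051, -0.256, 0, 0], [0.006, -0.138, 0, 0]]]
[[[-0.004, 0.131, 0, 0], [-0.069, 0.245, 0, 0], [-0.179, 0.316, 0, 0], [-0.309, 0.329, 0, 0], [-0.431, 0.279, 0, 0], [-0.515, 0.179, 0, 0], [-0.544, 0.051, 0, 0], [-0.51, -0.076, 0, 0], [-0.422, -0.172, 0, 0], [-0.298, -0.217, 0, 0], [-0.168, -0.199, 0, 0], [-0.061, -0.124, 0, 0]]]
[2.48 2.48 2.27 2.31 2.33 2.35 2.37 2.39 2.4  2.41 2.41 2.42 2.42 2.43
 2.43 2.43 2.44 2.44 2.44 2.44 2.44 2.44 2.44 2.44 2.44 2.44 2.44 2.44
 2.44 2.44 2.44 2.44] 2.247080136434417
```

send_rows(increments=[[[-0.114,0.065,0,0],[-0.245,0.07,0,0],[-0.363,0.014,0,0],[-0.443,-0.091,0,0],[-0.464,-0.22,0,0],[-0.424,-0.344,0,0],[-0.33,-0.436,0,0],[-0.205,-0.474,0,0],[-0.076,-0.45,0,0],[0.027,-0.368,0,0],[0.081,-0.249,0,0],[0.073,-0.118,0,0]]])

```text
clock: 12.58
tool_pos: [0.633, 0.1421, 0.1339]
orientation: [-180.0, -0.4, -159.9]
force: [-19.6, -5.9, 12.4]
opening: 0.0315
gripper_force: 30.0
```

send_rows(increments=[[[-0.068,0.112,0,0],[-0.18,0.181,0,0],[-0.311,0.189,0,0],[-0.431,0.137,0,0],[-0.512,0.034,0,0],[-0.538,-0.094,0,0],[-0.501,-0.22,0,0],[-0.409,-0.314,0,0],[-0.285,-0.356,0,0],[-0.156,-0.335,0,0],[-0.051,-0.256,0,0],[0.006,-0.138,0,0]]])

```text
clock: 14.08
tool_pos: [0.6352, 0.1156, 0.1339]
orientation: [179.9, -0.3, -159.9]
force: [-22.3, 3.5, 11.4]
opening: 0.0316
gripper_force: 30.0
```

send_rows(increments=[[[-0.004,0.131,0,0],[-0.069,0.245,0,0],[-0.179,0.316,0,0],[-0.309,0.329,0,0],[-0.431,0.279,0,0],[-0.515,0.179,0,0],[-0.544,0.051,0,0],[-0.51,-0.076,0,0],[-0.422,-0.172,0,0],[-0.298,-0.217,0,0],[-0.168,-0.199,0,0],[-0.061,-0.124,0,0]]])

```text
clock: 15.58
tool_pos: [0.6245, 0.0909, 0.1341]
orientation: [179.9, -0.1, -159.9]
force: [-18.8, 13.6, 10.9]
opening: 0.0315
gripper_force: 30.0
```

Run:
```python
from fit import *
look(('scene',)); s,p,r,w,te=report()
t0=json.load(open('st.json'))['th']; rows(t0+3.8*np.arange(1,13)/8)
```

```text
scene 15.575 (6.1, 11.7)
tcp [0.6261 0.0934 0.1341] ang -0.653 cmd -0.715 r 0.054 F [-8.9 11.5 12.1] 15.625
J 0.0270 Tf 0.0397 cost 1.86 res [-0.08  1.22 -1.4   0.48  0.15 -0.01] w now 2.18 max 2.45 t 15.62 tk 15.575000000000001
[[[0.059, 0.115, 0, 0], [0.059, 0.244, 0, 0], [0.001, 0.36, 0, 0], [-0.104, 0.435, 0, 0], [-0.232, 0.454, 0, 0], [-0.355, 0.413, 0, 0], [-0.445, 0.32, 0, 0], [-0.483, 0.196, 0, 0], [-0.459, 0.069, 0, 0], [-0.38, -0.034, 0, 0], [-0.263, -0.089, 0, 0], [-0.134, -0.084, 0, 0]]]fit.py:32: RuntimeWarning: invalid value encountered in log
  return np.r_[e/.03,(p[0]/.026-1)/.25,np.log(p[1]/.04)/.6]
fit.py:23: RuntimeWarning: overflow encountered in scalar multiply
  if w*wn<0: wn=0.
```

send_rows(increments=[[[0.059,0.115,0,0],[0.059,0.244,0,0],[0.001,0.36,0,0],[-0.104,0.435,0,0],[-0.232,0.454,0,0],[-0.355,0.413,0,0],[-0.445,0.32,0,0],[-0.483,0.196,0,0],[-0.459,0.069,0,0],[-0.38,-0.034,0,0],[-0.263,-0.089,0,0],[-0.134,-0.084,0,0]]])

```text
clock: 17.12
tool_pos: [0.5981, 0.0721, 0.1345]
orientation: [-180.0, -0.1, -159.9]
force: [-4.9, 14.9, 0.0]
opening: 0.0317
gripper_force: 30.0
```

```bash
python3 - <<'E' 2>/dev/null
from fit import *
look(('scene',)); s,p,r,w,te=report()
t0=s['th']; print('rotor',np.degrees(r)%360)
# plan: slow to plate ~0.9 rad/s
sp=np.r_[3.4,3,2.7,2.5,2.4,2.3,2.3,2.3,2.3,2.3,2.3,2.3]
rows(t0+np.cumsum(sp)/8)
s=json.load(open('st.json'));t,th=crank_t(s);ts,R,W=sim(p,t,th,t[-1]);k=ts>te;print(np.round(W[k][::50],2),np.degrees(R[-1])%360, 'target 336.2')
E
```

```text
scene 17.125 (-148.8, 12.0)
tcp [0.6019 0.0741 0.1346] ang -1.226 cmd -1.298 r 0.0554 F [7.  1.9 2.6] 17.175
J 0.0271 Tf 0.0396 cost 1.92 res [-0.12  1.14 -1.37  0.74 -0.22  0.17 -0.02] w now 2.13 max 2.45 t 17.18 tk 17.125
rotor 216.90285287233837
[[[0.103, 0.054, 0, 0], [0.168, 0.133, 0, 0], [0.197, 0.22, 0, 0], [0.198, 0.306, 0, 0], [0.173, 0.385, 0, 0], [0.129, 0.45, 0, 0], [0.068, 0.5, 0, 0], [-0.004, 0.53, 0, 0], [-0.082, 0.539, 0, 0], [-0.16, 0.526, 0, 0], [-0.231, 0.491, 0, 0], [-0.288, 0.437, 0, 0]]]
[2.11 2.09 2.02 1.91 1.8  1.68 1.57 1.48 1.41 1.35 1.3  1.26] 356.84865826547275 target 336.2
```

send_rows(increments=[[[0.103,0.054,0,0],[0.168,0.133,0,0],[0.197,0.22,0,0],[0.198,0.306,0,0],[0.173,0.385,0,0],[0.129,0.45,0,0],[0.068,0.5,0,0],[-0.004,0.53,0,0],[-0.082,0.539,0,0],[-0.16,0.526,0,0],[-0.231,0.491,0,0],[-0.288,0.437,0,0]]])

```text
clock: 18.68
tool_pos: [0.5397, 0.1618, 0.1347]
orientation: [179.9, 0.1, -159.8]
force: [-2.4, 2.9, 1.2]
opening: 0.0315
gripper_force: 30.0
```

```bash
python3 - <<'E' 2>/dev/null
from fit import *
look(('scene',)); s,p,r,w,te=report()
t0=s['th']; print('rotor',np.degrees(r)%360)
for k in range(2): 
    t0=json.load(open('st.json'))['th'];rows(t0+2.4*np.arange(1,13)/8)
s=json.load(open('st.json'));t,th=crank_t(s);ts,R,W=sim(p,t,th,t[-1]);k=ts>te;print(np.round(W[k][::100],2),np.degrees(R[-1])%360, 'target 336.2')
E
```

```text
scene 18.675 (1.4, 11.7)
tcp [0.5382 0.1601 0.1346] ang 2.496 cmd 2.464 r 0.0563 F [-4.7 -0.8  1.6] 18.725
J 0.0277 Tf 0.0394 cost 3.19 res [-0.34  0.59 -1.64  1.31  0.67 -1.    0.26 -0.03] w now 1.09 max 2.46 t 18.73 tk 18.675
rotor 2.8320331158204226
[[[-0.042, -0.071, 0, 0], [-0.06, -0.151, 0, 0], [-0.054, -0.233, 0, 0], [-0.024, -0.31, 0, 0], [0.027, -0.374, 0, 0], [0.095, -0.42, 0, 0], [0.173, -0.444, 0, 0], [0.256, -0.444, 0, 0], [0.334, -0.42, 0, 0], [0.402, -0.373, 0, 0], [0.453, -0.309, 0, 0], [0.482, -0.232, 0, 0]]]
[[[0.006, 0.082, 0, 0], [-0.013, 0.162, 0, 0], [-0.054, 0.233, 0, 0], [-0.115, 0.288, 0, 0], [-0.189, 0.323, 0, 0], [-0.271, 0.334, 0, 0], [-0.352, 0.321, 0, 0], [-0.426, 0.285, 0, 0], [-0.485, 0.228, 0, 0], [-0.525, 0.157, 0, 0], [-0.542, 0.076, 0, 0], [-0.535, -0.006, 0, 0]]]
[1.08 1.1  1.11 1.12 1.13 1.14 1.14 1.14 1.14 1.14 1.15 1.15] 197.3068198468709 target 336.2
```

send_rows(increments=[[[-0.042,-0.071,0,0],[-0.06,-0.151,0,0],[-0.054,-0.233,0,0],[-0.024,-0.31,0,0],[0.027,-0.374,0,0],[0.095,-0.42,0,0],[0.173,-0.444,0,0],[0.256,-0.444,0,0],[0.334,-0.42,0,0],[0.402,-0.373,0,0],[0.453,-0.309,0,0],[0.482,-0.232,0,0]]])

```text
clock: 20.23
tool_pos: [0.635, 0.1158, 0.1341]
orientation: [179.9, -0.2, -159.8]
force: [-14.5, 2.5, 8.8]
opening: 0.0315
gripper_force: 30.0
```

send_rows(increments=[[[0.006,0.082,0,0],[-0.013,0.162,0,0],[-0.054,0.233,0,0],[-0.115,0.288,0,0],[-0.189,0.323,0,0],[-0.271,0.334,0,0],[-0.352,0.321,0,0],[-0.426,0.285,0,0],[-0.485,0.228,0,0],[-0.525,0.157,0,0],[-0.542,0.076,0,0],[-0.535,-0.006,0,0]]])

```text
clock: 21.72
tool_pos: [0.5266, 0.1124, 0.1346]
orientation: [180.0, -0.3, -159.8]
force: [-7.2, -0.3, 6.5]
opening: 0.031
gripper_force: 30.0
```

```bash
python3 - <<'E' 2>/dev/null
from fit import *
look(('scene',)); s,p,r,w,te=report()
print('rotor',np.degrees(r)%360)
n=len(s['log'])
# last leg: constant 2.4 for k rows then ramp 1.6,.8,0; find how long until rest at target-3deg
for m in range(8,20):
  sp=np.r_[[2.4]*m,1.8,1.2,.6,[0]*8]; t,th=crank_t(s,s['th']+np.cumsum(sp)/8); ts,R,W=sim(p,t,th,t[-1]); print(m,round(np.degrees(R[-1])%360,1),end=' ')
E
```

```text
scene 21.725 (-140.4, 5.3)
tcp [0.5271 0.1109 0.1346] ang -2.875 cmd -2.902 r 0.0582 F [-8.9 -5.2  7.1] 21.775
J 0.0302 Tf 0.0386 cost 36.94 res [-1.29 -1.96 -3.47  2.4   2.94  3.8  -5.2   0.65 -0.06] w now 1.04 max 2.47 t 21.78 tk 21.725
rotor 213.65020702057086
8 304.3 9 312.6 10 320.9 11 329.2 12 337.5 13 345.8 14 354.1 15 2.4 16 10.8 17 19.1 18 27.4 19 35.8
```

```bash
python3 - <<'E' 2>/dev/null
from fit import *
s=json.load(open('st.json'));rows(s['th']+2.4*np.arange(1,8)/8)
E
```

```text
[[[0.031, -0.076, 0, 0], [0.083, -0.139, 0, 0], [0.152, -0.184, 0, 0], [0.231, -0.207, 0, 0], [0.313, -0.206, 0, 0], [0.391, -0.18, 0, 0], [0.458, -0.132, 0, 0]]]
```

send_rows(increments=[[[0.031,-0.076,0,0],[0.083,-0.139,0,0],[0.152,-0.184,0,0],[0.231,-0.207,0,0],[0.313,-0.206,0,0],[0.391,-0.18,0,0],[0.458,-0.132,0,0]]])

```text
clock: 22.65
tool_pos: [0.6216, 0.0879, 0.1343]
orientation: [179.9, -0.0, -159.9]
force: [-7.8, 6.4, 3.6]
opening: 0.0315
gripper_force: 30.0
```

```bash
python3 - <<'E' 2>/dev/null
from fit import *
look(('scene',)); s=json.load(open('st.json'))
r0=np.radians(s['obs'][-1][1]%360); o=s['obs']; print('mean w',np.radians((o[-1][1]-o[-2][1])%360)/(o[-1][0]-o[-2][0]))
# predict from measured angle, w~1.2 before the 0.05 s hold
for w0 in(1.1,1.3):
  for m in range(0,6):
    sp=np.r_[0,[2.4]*m,1.8,1.2,.6,[0]*8]*1.; dt=np.r_[.05,[.125]*(len(sp)-1)]
    t=T0+np.r_[0,np.cumsum(dt)]; th=np.r_[0,np.cumsum(sp*dt)]
    ts,R,W=sim((.0285,.037),t,th,t[-1],w0=w0,r0=r0); print(w0,m,round(np.degrees(R[-1])%360,1),end='; ')
E
```

```text
scene 22.65 (-82.0, 12.4)
tcp [0.6229 0.0895 0.1344] ang -0.746 cmd -0.802 r 0.054 F [-2.4  6.1  5.7] 22.7
mean w 1.1019159817996667
1.1 0 304.1; 1.1 1 312.2; 1.1 2 320.3; 1.1 3 328.6; 1.1 4 336.9; 1.1 5 345.2; 1.3 0 309.5; 1.3 1 318.0; 1.3 2 326.5; 1.3 3 335.1; 1.3 4 343.6; 1.3 5 352.2;
```

```bash
python3 - <<'E' 2>/dev/null
from fit import *
s=json.load(open('st.json'));rows(s['th']+np.cumsum([2.4,2.4,2.4,2.1,1.3,.6,0,0,0,0,0])/8)
E
```

```text
[[[0.05, 0.065, 0, 0], [0.078, 0.142, 0, 0], [0.083, 0.224, 0, 0], [0.066, 0.294, 0, 0], [0.047, 0.335, 0, 0], [0.036, 0.352, 0, 0], [0.036, 0.352, 0, 0], [0.036, 0.352, 0, 0], [0.036, 0.352, 0, 0], [0.036, 0.352, 0, 0], [0.036, 0.352, 0, 0]]]
```

send_rows(increments=[[[0.05,0.065,0,0],[0.078,0.142,0,0],[0.083,0.224,0,0],[0.066,0.294,0,0],[0.047,0.335,0,0],[0.036,0.352,0,0],[0.036,0.352,0,0],[0.036,0.352,0,0],[0.036,0.352,0,0],[0.036,0.352,0,0],[0.036,0.352,0,0]]])

```text
clock: 24.08
tool_pos: [0.6259, 0.1559, 0.1342]
orientation: [-179.9, -0.4, -159.8]
force: [-9.7, -8.2, 7.5]
opening: 0.0315
gripper_force: 30.0
```

```bash
python3 - <<'E' 2>/dev/null
from fit import *
look(('scene','top'))
for c in('scene','top'):
    im=cv2.imread(f'pics/last_{c}.png')[:,:,::-1].copy();a,w=prof(c,im);print(c,[(int(i),round(float(w[i]),1)) for i in np.where(w>.15)[0]])
    for t in('mark','pointer'):
        print(t,[(x['pixel'],round(x['conf'],2),np.round(atz(c,x['pixel'],.081)[:2]-HUB[c],4)) for x in ctrl.spot_point(t,c)])
a=cv2.imread('pics/last_top.png')[130:300,150:370];b=cv2.imread('pics/last_scene.png')[180:350,210:420]
a=cv2.resize(a,(770,595)) ;b=cv2.resize(b,(735,595))
cv2.imwrite('pics/c2.png',cv2.resize(np.hstack([a,b]),(800,316),interpolation=cv2.INTER_AREA))
E
```

```text
scene 24.075 (-22.6, 13.2)
top 24.125 (-22.0, 3.8)
tcp [0.6259 0.1559 0.1342] ang 0.608 cmd 0.598 r 0.052 F [-10.2  -7.    7.6] 24.175
scene [(219, 0.2), (220, 0.2), (326, 0.2), (327, 0.2), (328, 0.2), (329, 0.2), (330, 0.2), (331, 0.2), (332, 0.5), (333, 0.8), (334, 1.0), (335, 1.0), (336, 1.0), (337, 1.0), (338, 1.0), (339, 1.0), (340, 1.0), (341, 1.0), (342, 1.0), (343, 0.9), (344, 0.6), (345, 0.2)]
mark []
pointer [([262.3, 265.2], 0.91, array([ 0.1226, -0.0542]))]
top [(334, 0.2), (335, 0.5), (336, 0.6), (337, 0.6), (338, 0.5), (339, 0.4), (340, 0.4), (341, 0.2), (342, 0.2)]
mark [([166.5, 249.8], 0.8, array([ 0.1381, -0.0428])), ([203.5, 235.8], 0.47, array([0.0107, 0.0045]))]
pointer [([171.2, 256.3], 0.93, array([ 0.1215, -0.065 ])), ([167.5, 252.8], 0.27, array([ 0.1345, -0.0531]))]
```

View pics/c2.png

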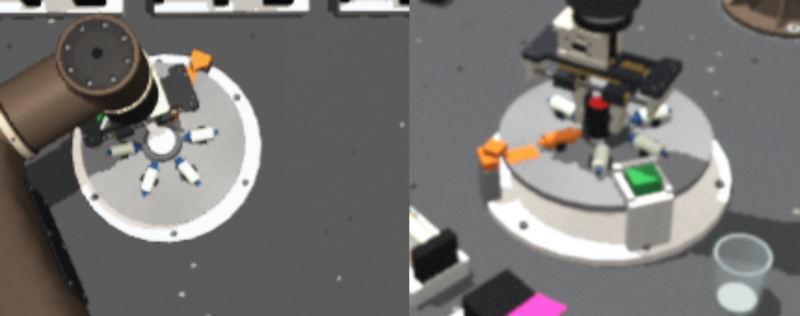

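send_rows(increments=[[[-0.005,-0.003,0,0],[-0.01,-0.007,0,0],[-0.01,-0.007,0,0]]])

```text
clock: 24.75
tool_pos: [0.6256, 0.1559, 0.1344]
orientation: [-180.0, -0.1, -159.8]
force: [-3.9, -3.0, 4.0]
opening: 0.0314
gripper_force: 30.0
```

send_rows(increments=[[[0,0,0,0],[0,0,0,0],[0,0,0,0],[0,0,0,0],[0,0,0,0]]], jaw=1)

```text
clock: 25.38
tool_pos: [0.6265, 0.1559, 0.1345]
orientation: [-180.0, 0.0, -159.8]
force: [0.1, -0.5, -0.4]
opening: 0.0761
gripper_force: 0.0
```

send_rows(increments=[[[0,0,0.1,0],[0,0,0.25,0],[0,0,0.4,0],[0,0,0.5,0],[0,-0.15,0.5,0],[0,-0.35,0.5,0],[0,-0.6,0.5,0],[0,-0.85,0.5,0],[0,-1,0.5,0],[0,-1,0.5,0]]])

```text
clock: 26.62
tool_pos: [0.6262, -0.0462, 0.2346]
orientation: [-180.0, -0.0, -160.0]
force: [-0.6, 0.4, -0.0]
opening: 0.0874
gripper_force: 0.0
```

```bash
python3 - <<'E' 2>/dev/null
from fit import *
look(('scene','top'))
for c in('scene','top'):
    im=cv2.imread(f'pics/last_{c}.png')[:,:,::-1].copy();a,w=prof(c,im);print(c,[(int(i),round(float(w[i]),1)) for i in np.where(w>.15)[0]])
    for t in('mark','pointer'):
        print(t,[(x['pixel'],round(x['conf'],2),np.round(atz(c,x['pixel'],.081)[:2]-HUB[c],4)) for x in ctrl.spot_point(t,c)])
a=cv2.imread('pics/last_top.png')[140:230,200:320];b=cv2.imread('pics/last_scene.png')[210:300,230:350]
cv2.imwrite('pics/c3.png',cv2.resize(np.hstack([a,b]),(800,300),interpolation=cv2.INTER_CUBIC))
E
```

```text
scene 26.625 (-22.6, 13.2)
top 26.675 (0.0, 0.0)
tcp [ 0.6265 -0.0442  0.2346] ang -1.322 cmd 0.598 r 0.1759 F [-0.1  0.6 -0.1] 26.725
scene [(326, 0.2), (327, 0.2), (328, 0.2), (329, 0.2), (330, 0.2), (331, 0.2), (332, 0.5), (333, 0.8), (334, 1.0), (335, 1.0), (336, 1.0), (337, 1.0), (338, 1.0), (339, 1.0), (340, 1.0), (341, 1.0), (342, 1.0), (343, 0.9), (344, 0.6), (345, 0.2)]
mark []
pointer [([262.8, 263.9], 0.59, array([ 0.1263, -0.0548]))]
top []
mark []
pointer [([203.4, 240.8], 0.16, array([ 0.0109, -0.0123]))]
```

View pics/c3.png

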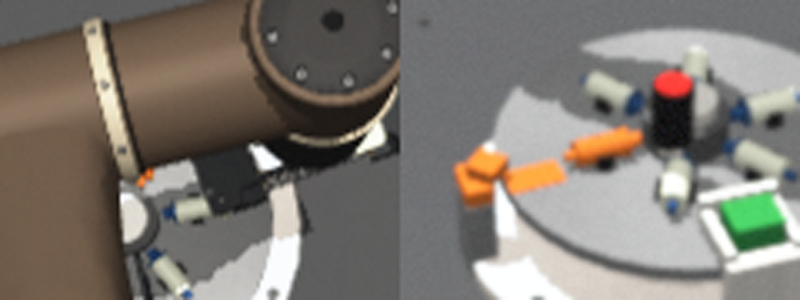

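The knob is released and the plate did not move. In the scene crop the orange patch sits at the pointer. The arm blocks the top view, so I'll back it off for one unobstructed check.

send_rows(increments=[[[-0.1,-0.25,0,0],[-0.25,-0.5,0,0],[-0.4,-0.75,0,0],[-0.5,-1,0,0]]])

```text
clock: 27.42
tool_pos: [0.5256, -0.2447, 0.235]
orientation: [-180.0, 0.0, -159.7]
force: [0.7, -0.3, 0.2]
opening: 0.0872
gripper_force: 0.0
```

send_rows(increments=[[[-0.1,-0.25,0,0],[-0.25,-0.5,0,0],[-0.4,-0.75,0,0],[-0.5,-0.95,0,0],[-0.5,-1,0,0],[-0.5,-1,0,0]]])

```text
clock: 28.18
tool_pos: [0.4268, -0.4441, 0.2342]
orientation: [180.0, -0.0, -159.9]
force: [0.3, 0.6, -0.5]
opening: 0.0879
gripper_force: 0.0
```

```bash
python3 - <<'E' 2>/dev/null
from fit import *
look(('scene','top'))
for c in('top','scene'):
    im=cv2.imread(f'pics/last_{c}.png')[:,:,::-1].copy()
    for r0,r1 in((.108,.125),(.125,.14)):
        a,w=prof(c,im,r0,r1);print(c,[(int(i),round(float(w[i]),1)) for i in np.where(w>.15)[0]])
    for t in('mark','pointer','tray'):
        print(t,[(x['pixel'],round(x['conf'],2),np.round(atz(c,x['pixel'],.081)[:2]-HUB[c],4)) for x in ctrl.spot_point(t,c)])
a=cv2.imread('pics/last_top.png')[140:270,170:310]
cv2.imwrite('pics/c4.png',cv2.resize(a,(640,594),interpolation=cv2.INTER_CUBIC))
E
```

```text
scene 28.175 (-22.6, 13.4)
top 28.225 (-19.9, 11.7)
tcp [ 0.4272 -0.4432  0.2344] ang -1.838 cmd 0.598 r 0.5904 F [ 0.5 -0.6 -0.5] 28.275
top [(333, 0.2), (334, 0.7), (335, 1.0), (336, 1.0), (337, 1.0), (338, 1.0), (339, 1.0), (340, 1.0), (341, 1.0), (342, 1.0), (343, 1.0), (344, 1.0), (345, 1.0), (346, 0.7), (347, 0.2)]
top [(334, 0.2), (335, 0.8), (336, 1.0), (337, 1.0), (338, 1.0), (339, 1.0), (340, 1.0), (341, 1.0), (342, 1.0), (343, 1.0), (344, 1.0), (345, 0.9), (346, 0.3)]
mark [([170.2, 254.0], 0.64, array([ 0.1251, -0.0572]))]
pointer [([168.9, 252.0], 0.62, array([ 0.1296, -0.0503]))]
tray [([203.7, 239.6], 0.57, array([ 0.01  , -0.0083])), ([186.3, 226.7], 0.3, array([0.0699, 0.0356]))]
scene [(332, 0.5), (333, 0.9), (334, 1.0), (335, 1.0), (336, 1.0), (337, 1.0), (338, 1.0), (339, 1.0), (340, 1.0), (341, 1.0), (342, 1.0), (343, 1.0), (344, 0.8), (345, 0.4)]
scene [(332, 0.3), (333, 0.8), (334, 1.0), (335, 1.0), (336, 1.0), (337, 1.0), (338, 1.0), (339, 1.0), (340, 1.0), (341, 1.0), (342, 1.0), (343, 1.0), (344, 0.6)]
mark [([263.9, 263.3], 0.93, array([ 0.1302, -0.0525])), ([176.8, 229.2], 0.22, array([-0.0659, -0.4618]))]
pointer [([264.3, 264.6], 0.75, array([ 0.1288, -0.0491]))]
tray [([255.1, 312.6], 0.91, array([0.0127, 0.0048]))]
```

View pics/c4.png

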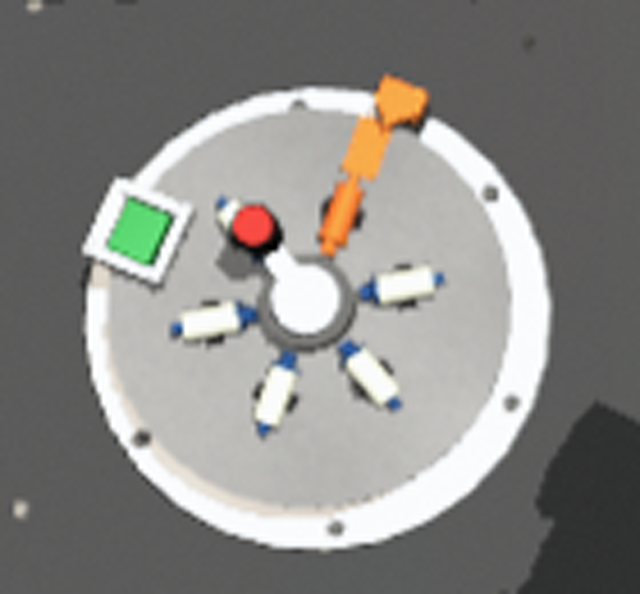

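The top view shows the patch at (367,148) in the crop, next to the pointer block at (402,100). I estimate the mark at -20° to -22° and the pointer at -23° to -24.5°. That is about 3° off, against a tolerance of 6.9°. Everything is at rest and the arm is clear.

```bash
python3 -c "
from plant import ctrl
print(ctrl.close_job())"
```

```text
the job is handed in; nothing more can be done
None
```

The job is handed in, but the verdict was not shown. By camera measurement the carousel ran at about 2.37 rad/s (22.6 turns a minute) for over 5 s. It was then stopped with the orange mark about 3° (roughly 8 mm) from the pointer, the knob was released and the arm was backed clear.

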